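Count a culture dish and gauge it with measuring tweezers

TASK

Read the next culture dish: first count it by pushing the thumb lever of the bench tally counter right down to its stop and letting it spring fully back. Then lift the measuring tweezers off their rest, squeeze them until the pointer stands at the long line of their scale (tips 20 mm apart), and hold that gap steadily just above the closed dish, within about a centimetre, one tip on each side of the small paper disc in its middle, without touching or shifting the dish. Finish holding the tweezers like this, and leave the other things where they are.

Things in the scene. Friction and masses are not known exactly. Their poses are not given: they have to be found in the camera images.
- counter: Bench tally counter, fixed: round upright steel case (49 mm across, 28 mm deep, top 63 mm above the worktop) on a flat black foot 64 x 86 x 7 mm. Origin: centre of the foot's underside. x points from the windowed face to the back, y to the left seen from the face (reset knob on that side), z up. The thumb lever sticks out of the other flank (-y).
- counter_lever (a joint): Thumb lever of the counter: 0 at rest (up), 0.40 rad fully down at its stop. A light spring (1 N at the start, 3.5 N at the stop, felt at the pad) lifts it back when let go. It pivots about a line along the counter's x axis, 43 mm above the worktop, in the counter's middle.
- lever_pad (a point): Centre of the top of the lever's thumb pad (24 x 24 mm, level at rest, 4 mm thick), on the lever, 55 mm to the -y side of the counter's middle; 62 mm above the worktop at rest, about 39 mm with the lever at its stop. Push it straight down.
- rest: Tweezers rest, fixed: grey plate 150 x 66 x 3 mm with two upright saddles 4 mm thick, 34 mm high (end lugs to 41 mm), at x = -52 mm (33 mm wide) and +47 mm (57 mm wide). The tweezers lie over both, lengthwise along x, tips to +x; between the saddles there is room for fingers on both sides of the arms. Origin: centre of the plate's underside.
- tweezers: Steel measuring tweezers, 216 mm long, 75 g, two straight arms joined at the rear, tips bent down 18 mm below the arms' underside, 200 mm from the hinge. Origin: rear hinge, at the level of the arms' underside (34 mm up on the rest). x: forward, midway between the open arms; z up. This body has the fixed arm (+y side). Each open arm stands 0.10 rad off x; its inner face runs through the hinge.
- tweezers_grip (a point): Place to grip, on the tweezers' x axis 100 mm from the hinge, at mid-height of the arms (z +6 mm), near the balance point and midway between the saddles. Here each arm is a serrated grip 3.6 mm thick and 12 mm high (reaching from 60 to 140 mm from the hinge): 27 mm over both outer faces when open, 17 mm at the mark (1 mm more under the front edge of a 22 mm wide pad).
- scale_mark (a point): Middle of the long engraved line on the scale leaf, a flat strip 9 x 46 mm lying across the top of the arms 158 mm from the hinge, fixed to the fixed arm. The small dark pointer on the moving arm, at the strip's front edge, stands at this line when the tips are 20 mm apart; the short lines are 40, 30 and 10 mm.
- tweezers_arm (a joint): How far the moving arm (-y side) is closed: 0 open (tips 40 mm apart), 0.10 rad at the 20 mm mark, 0.19 almost shut; tip gap = 400 mm x sin((0.20 - angle) / 2). A spring opens it: squeezed 100 mm from the hinge, each finger feels 1 N at the start and 10 N at the mark. Squeezed evenly, both arms swing in alike and the middle line stays put.
- tip_fixed (a point): Point of the fixed arm's tip, on its inner side.
- tip_moving (a point): Point of the moving arm's tip, on its inner side.
- tips_mid (a point): Point on the fixed arm's body, 10 mm inward of its tip: the middle between the two tips when the gap is at the mark.
- dish: Closed clear culture dish, loose, 90 mm across and 16 mm high, 75 g, with a pale layer inside and a small white paper disc (6 mm) in a darker round zone at its very middle. Origin: centre of its underside, straight below the disc.
- petri_0: Bystander: empty petri dish, 64 mm across, the lower of two stacked.
- petri_1: Bystander: empty petri dish, the upper of the two.
- vial_0: Bystander: small capped vial, 27 mm across, 52 mm high.
- dropper: Bystander: brown dropper bottle, 33 mm across, 102 mm high.
Not all that is in view belongs to the job. What is shaped like the tweezers but orange is not meant. What is shaped like the counter but green is not meant.

How it is judged:
By the outcome, as a careful person would: the job done as asked, in the order asked, and still so for the second after the job is handed in, while the arm keeps its last pose, push and grip.
It also fails if it takes over 48 s, if anything falls off the work surface, if the arm or the gripper's body presses on something with over 40 N, if the wrist force passes 120 N, or if a joint passes its speed limit or range.

ROBOT

A 6-joint arm with a two-finger parallel gripper is mounted at the origin on a cart in front of the work surface, level with it; the furniture and walls round the work are solid. World frame = base frame: x ahead of the robot, y to its left, z up, the work surface at z = 0. Lengths are in m, angles in rad, forces in N, time in s.
With the tool pointing down it reaches from about 0.35 to 0.975 m from the base axis. Payload 17.4 kg.
Tool frame: the origin (TCP) lies midway between the tips of the shut fingers; the grasp point (between the pads) lies 19 mm behind it; z points along the fingers, y is the direction in which the jaws open and shut (so a half turn about z gives the same grasp; the last joint's range is limited). The gripper opens to 85 mm and grips with 20 to 120 N. Pads are 22 mm wide; open, the fingers measure 114 mm over their backs; the gripper's body (76 mm by 85 mm) begins 54 mm behind the grasp point. The pads swing forward as they close: fully open they stand 13 mm farther back than shut.
Start: joints at [-1.153, 0.116, 1.442, -0, 1.584, -0.038], TCP at [0.297, -0.606, 0.231] pointing down, gripper open.
Joint ranges: [-2.83, 2.83], [-0.83, 2.19], [0.07, 2.5], [-1.14, 4.28], [0.01, 3], [-2.97, 2.97]. Speed limits (rad/s): [1.89, 1.89, 2.22, 3.14, 3.14, 3.14].

INTERFACE

Orientations are given as a unit quaternion [x, y, z, w].
In Python, from workcell import * gives the robot as it stands.
- The arm moves only by the tool apply_moves, never from a script. Its argument "commands" is a list of rows, each an object of numbers: "tx", "ty", "tz": the shift along the tool's x, y, z in mm; "roll": the turn about the tool's z in degrees. In form: [{"tx": .., "ty": .., "tz": .., "roll": ..}, ...]. A call has 1 to 12 rows; each row is the pose to reach, as a shift and turn from the pose commanded when the call began, along the tool's axes at that moment; what a row does not reach only later rows make up. A row lasts 1/10 s, in which the tool goes at most 50 mm and 8.59 degrees, less where a joint would pass 70% of its speed; a pose out of reach is approached as far as the arm can. A call with a gripper value outside its range is refused whole. "fingers" is the closure in counts, from 0 (fully open) to 255 (shut), set as the call begins (left out, the last holds). The fingers move at their own pace and stop on an object; "force" is the grip in N (left out, the last holds). Time passes only in rows, so rows that repeat a pose let the fingers close. It gives the time, the measured TCP pose, the force and the opening at its end, in the units of the state.
- read_state(): the state, without advancing time (a new reading comes with each control period).
- read_camera(name): name is "side" or "top"; returns a dict with "pixels" (400x640x3 uint8, red, green, blue), "fx", "fy", "cx", "cy" (pixels), "world_from_camera" (4x4, takes a point from camera to world coordinates). Camera axes: x right, y down, z forward; pixel columns grow to the right and rows downward; lengths in m; the calibration is good to about 2 mm. A picture is of the moment at which its call begins. There is no depth.
- close_job(): hands the job in, once; it reports no verdict.
Trained networks look in the newest picture that a camera, given by its name, has taken for a name from the list of things; names that differ only in an ending like _2 or _b are one class to them, and where a whole thing is asked for, a point or a joint stands for the part that bears it (a point fixed in the world has none). Each returns a list of dicts, best first, with "conf" (0 to 1); they miss things now and then, are a little off and sometimes report something else, mostly with a low value. They report only what shows in the picture. A call takes as long as a camera call. They do not tell look-alikes from the thing itself.
- spot_in(thing, camera): "location" ([row, column] in pixels, amid what is visible of it).
- outline_of(thing, camera): "region" (400x640 bool, what is visible of it) and "location" ([row, column] in pixels, amid what is visible of it).
- place_of(thing, camera): "location" ([row, column] in pixels: a listed point, or the origin of a listed thing).
The state is a dict: "time": time; "joint_positions": joint angles; "qd": joint speeds; "joint_efforts": joint torques, N m; "eef_pos": TCP position; "tool_rot": TCP orientation; "contact_force": force on the tool from outside, world axes, zero at the start; "ft_torque": the same for the moment, N m; "grip_width": opening from 0.0 (shut) to 1.0 (fully open).
Only numpy, scipy, OpenCV 4.12 (cv2) and the standard library are available. Lean on these libraries where they do the work, as an engineer would, in place of code of your own. Each camera call takes 0.05 s, during which the arm holds its last target. There are 200 camera calls.

## Working session

There is one attempt and no reset: what is moved stays moved. The work goes in short steps, Python scripts to look and compute and a tool call to move; the robot and the scene stay as the last step left them, time stands still between calls to the robot, and variables do not carry over. Pictures are saved under pics/ and viewed, about 8 in all and at most 12, crops included, and the job is handed in when it is done.

Besides the shell and the picture viewer there is one more tool, called after "Call:" by a JSON object that holds its "fn" and its "kwargs". apply_moves: Moves the arm, as the interface text tells. Its arguments: {"type":"object","properties":{"commands":{"type":"array"},"fingers":{"type":"number"},"force":{"type":"number"}},"required":["commands"]}

```bash
mkdir -p pics; cat > h.py <<'E'
from workcell import *
import numpy as np, cv2
def ray(c,rc):
    T=np.array(c["world_from_camera"]);r,k=rc
    d=T[:3,:3]@np.array([(k-c["cx"])/c["fx"],(r-c["cy"])/c["fy"],1.]);return T[:3,3],d/np.linalg.norm(d)
def atz(c,rc,z):
    o,d=ray(c,rc);return o+d*(z-o[2])/d[2]
def proj(c,p):
    T=np.linalg.inv(np.array(c["world_from_camera"]));q=T[:3,:3]@np.array(p)+T[:3,3]
    return [c["fy"]*q[1]/q[2]+c["cy"],c["fx"]*q[0]/q[2]+c["cx"]]
def tri(c1,p1,c2,p2):
    o1,d1=ray(c1,p1);o2,d2=ray(c2,p2)
    s=np.linalg.lstsq(np.c_[d1,-d2],o2-o1,rcond=None)[0]
    a=o1+d1*s[0];b=o2+d2*s[1];return (a+b)/2,np.linalg.norm(a-b)
def save(c,n,box=None,k=1):
    im=c["pixels"][:,:,::-1]
    if box: im=im[box[0]:box[1],box[2]:box[3]]
    cv2.imwrite("pics/"+n,cv2.resize(im,None,fx=k,fy=k,interpolation=cv2.INTER_CUBIC))
E
python3 - <<'E'
from h import *
np.set_printoptions(precision=4,suppress=True)
s=read_state();print(s)
C={n:read_camera(n) for n in("top","side")}
for n in C:
    save(C[n],n+"0.png",None,1.25);print(n,np.array(C[n]["world_from_camera"]),C[n]["fx"])
Z=dict(counter=0,lever_pad=.062,rest=0,tweezers=.034,tweezers_grip=.040,scale_mark=.047,tip_fixed=.016,tip_moving=.016,dish=0,vial_0=0,dropper=0,petri_0=0)
for t,z in Z.items():
    for n in C:
        for d in place_of(t,n)[:3]:
            print(t,n,round(d["conf"],2),np.array(d["location"]),atz(C[n],d["location"],z))
print(read_state()["time"])
E
```

```text
{'time': 0.0, 'joint_positions': array([-1.1528,  0.1165,  1.4423,  0.    ,  1.584 , -0.0378]), 'qd': array([-0.0008, -0.0001, -0.0014,  0.0008, -0.0008, -0.    ]), 'joint_efforts': array([  0.0001, -73.1973, -63.2484,  -0.    ,   0.0063,   0.    ]), 'eef_pos': array([ 0.297 , -0.6059,  0.2305]), 'tool_rot': array([ 0.9741,  0.2259, -0.0001, -0.0006]), 'contact_force': array([ 0.1678, -0.0696, -0.0618]), 'ft_torque': array([ 0.0257,  0.0039, -0.032 ]), 'grip_width': 1.001734911699088}
top [[-0.0263 -0.9766  0.2136  0.2468]
 [-0.9997  0.0263 -0.0026  0.0192]
 [-0.0031 -0.2136 -0.9769  1.3217]
 [ 0.      0.      0.      1.    ]] 502.1660013203935
side [[ 0.9998 -0.0113 -0.0192  0.5349]
 [ 0.0126 -0.4258  0.9047 -1.273 ]
 [-0.0184 -0.9048 -0.4255  0.6571]
 [ 0.      0.      0.      1.    ]] 484.9247688885422
counter top 0.94 [171.6 305.8] [0.588 0.037 0.   ]
counter top 0.84 [254.8 183. ] [0.3716 0.364  0.    ]
counter side 0.97 [208.2 346. ] [0.5849 0.0538 0.    ]
counter side 0.68 [169.7 286.1] [0.3772 0.3766 0.    ]
counter side 0.22 [258.3 278.8] [ 0.4048 -0.2278  0.    ]
lever_pad 
[... 1663 characters left out ...]
206. ] [0.6066 0.3084 0.    ]
dish top 0.71 [200.2 413.6] [ 0.5011 -0.2501  0.    ]
dish side 0.83 [179.2 349.4] [0.6047 0.2803 0.    ]
dish side 0.26 [198.  348.3] [0.5948 0.1268 0.    ]
vial_0 top 0.43 [129.1 394.1] [ 0.7027 -0.2099  0.    ]
dropper top 0.58 [126.4 289.8] [0.7184 0.0784 0.    ]
dropper top 0.58 [231.7 432.1] [ 0.415  -0.2932  0.    ]
dropper top 0.29 [131.4 393.1] [ 0.6961 -0.2068  0.    ]
dropper side 0.58 [203.7 392.2] [0.7288 0.0817 0.    ]
petri_0 top 0.67 [119.3 354.5] [ 0.7343 -0.1017  0.    ]
petri_0 top 0.43 [117.1 355.5] [ 0.7407 -0.1048  0.    ]
petri_0 side 0.65 [233.8 402.3] [ 0.7334 -0.1081  0.    ]
petri_0 side 0.55 [228.9 405. ] [ 0.7448 -0.0805  0.    ]
1.3
```

View pictures.

View pics/top0.png

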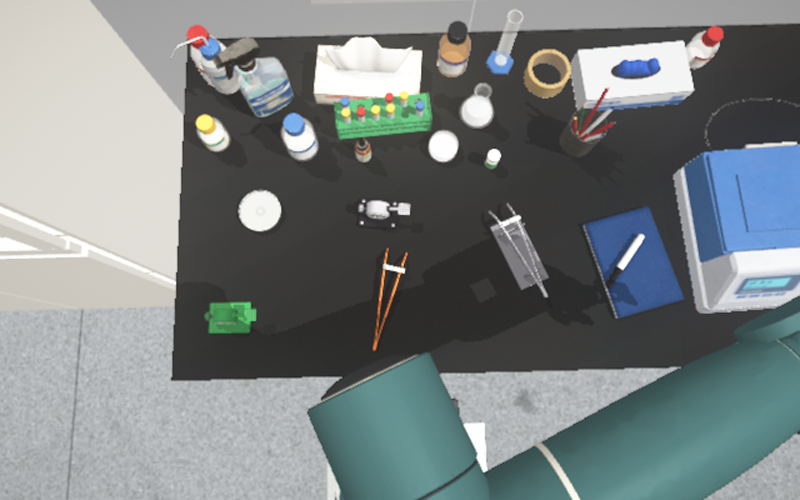

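View pics/side0.png

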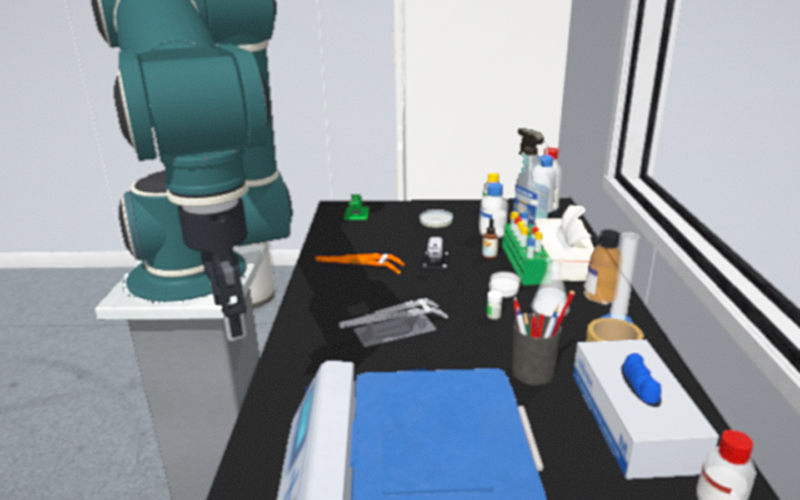

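```bash
python3 - <<'E'
from h import *
np.set_printoptions(precision=4,suppress=True)
c=read_camera("top");s=read_camera("side")
def crop(c,r,k,h,w,f): return cv2.resize(c["pixels"][r:r+h,k:k+w,::-1],None,fx=f,fy=f,interpolation=cv2.INTER_CUBIC)
a=crop(c,148,275,50,66,6);b=crop(c,143,180,50,66,6);d=crop(c,155,380,100,132,6)[:600]
m=np.hstack([np.vstack([a,b]),d[:,:400]]) 
cv2.imwrite("pics/m1.png",m[:,:800])
for t in("counter","tweezers","dish","lever_pad"):
  for n,C in(("top",c),("side",s)):
    for o in outline_of(t,n)[:3]:
      R=o["region"];ys,xs=np.nonzero(R);print(t,n,o["conf"],o["location"],R.sum(),ys.min(),ys.max(),xs.min(),xs.max())
print(read_state()["time"])
E
```

```text
counter top 0.86 [170.0, 306.9] 862 159 183 286 328
counter top 0.61 [255.4, 183.0] 852 242 266 165 203
counter top 0.15 [126.0, 391.8] 148 120 134 388 400
counter side 0.89 [201.9, 348.0] 421 190 215 337 359
counter side 0.86 [165.8, 285.2] 282 155 175 276 294
tweezers top 0.74 [199.8, 423.4] 290 172 236 396 437
tweezers top 0.49 [223.4, 305.9] 154 211 279 299 323
tweezers top 0.24 [209.8, 424.1] 111 183 226 416 432
tweezers side 0.91 [249.4, 319.0] 712 239 261 273 353
tweezers side 0.86 [209.5, 289.1] 379 203 216 253 318
tweezers side 0.38 [226.5, 406.6] 302 217 232 393 415
dish top 0.88 [169.1, 208.4] 841 153 185 192 224
dish top 0.39 [204.8, 424.2] 207 171 236 393 437
dish side 0.61 [173.0, 346.0] 302 168 181 336 361
dish side 0.17 [203.9, 347.0] 371 190 215 338 358
lever_pad top 0.59 [249.2, 197.2] 91 248 256 190 204
lever_pad top 0.57 [217.3, 426.4] 162 172 236 397 437
lever_pad top 0.47 [165.5, 322.5] 88 163 171 313 327
lever_pad side 0.48 [201.8, 348.0] 15 198 200 345 349
1.8
```

View pics/m1.png

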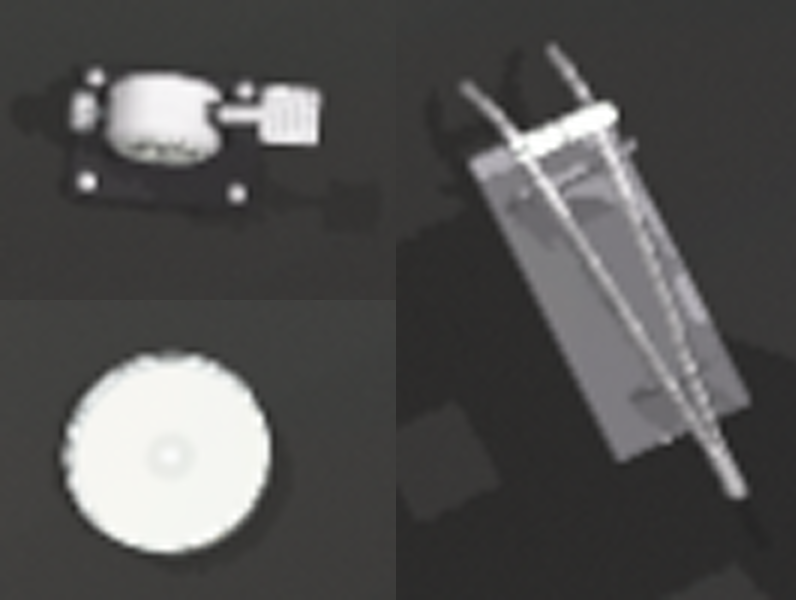

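```bash
cat >> h.py <<'E'
def totool(p,st=None):
    from scipy.spatial.transform import Rotation as R
    st=st or read_state();return R.from_quat(st["tool_rot"]).inv().apply(np.array(p)-st["eef_pos"])*1e3
E
python3 - <<'E'
from h import *
from scipy.optimize import least_squares
np.set_printoptions(precision=4,suppress=True)
c=read_camera("top");s=read_camera("side")
P=lambda x,y,r0,c0:(r0+y/6-.42,c0+x/6-.42)
pad=atz(c,P(290,115,148,275),.062);print("pad",pad,"tool",totool(pad))
disc=[atz(c,P(170,156,143,180),z) for z in(.010,.016)];print("disc",disc)
pl=atz(c,P(214,281,155,380),.003)
cor=[atz(c,P(*q,155,380),.003) for q in((74,160),(224,462),(354,402))];print("plate",pl,cor,np.linalg.norm(cor[0]-cor[1]),np.linalg.norm(cor[2]-cor[1]))
obs=[(P(69,87,155,380),(.200,.021,-.016)),(P(155,47,155,380),(.200,-.021,-.016)),(P(170,130,155,380),(.158,0,.013))]
def X(v,q):
    a=v[2];return [v[0]+q[0]*np.cos(a)-q[1]*np.sin(a),v[1]+q[0]*np.sin(a)+q[1]*np.cos(a),.034+q[2]]
f=lambda v:np.ravel([np.subtract(proj(c,X(v,q)),p) for p,q in obs])
r=least_squares(f,[.41,-.29,.4],x_scale=[.01,.01,.1]);print("tw",r.x,np.degrees(r.x[2]),r.fun)
g=X(r.x,(.1,0,.006));print("grip",g,"hinge px",proj(c,X(r.x,(0,0,.012))),"vs",P(341,490,155,380))
a=np.arctan2(*(cor[0]-cor[1])[[1,0]]);print("plate yaw",np.degrees(a),"grip from plate",pl-np.array([np.cos(a),np.sin(a),0])*.0025)
for q in [(.2,.02,-.018),(.2,-.02,-.018),(.158,0,.013),(0,0,0)]: print("side px",proj(s,X(r.x,q)))
for z in (.04,):print("grip nn top",[ (d["conf"],atz(c,d["location"],z)) for d in place_of("tweezers_grip","top")[:3]])
E
```

```text
pad [ 0.5838 -0.0085  0.062 ] tool [ 520.4584 -410.3696  169.3079]
disc [array([0.601, 0.301, 0.01 ]), array([0.5994, 0.2997, 0.016 ])]
plate [ 0.4971 -0.2537  0.003 ] [array([ 0.5541, -0.1946,  0.003 ]), array([ 0.416 , -0.2524,  0.003 ]), array([ 0.4411, -0.3117,  0.003 ])] 0.14970600890038255 0.06430475945168727
tw [ 0.4124 -0.2972  0.4405] 25.237858596192364 [-0.0834  0.3445 -0.2317 -0.2631  0.3068 -0.08  ]
grip [np.float64(0.502837652546944), np.float64(-0.2545159034448723), 0.04] hinge px [np.float64(230.2843732278143), np.float64(437.8219879060706)] vs (236.2466666666667, 436.4133333333333)
plate yaw 22.71737369989826 grip from plate [ 0.4948 -0.2546  0.003 ]
side px [np.float64(245.29131350485474), np.float64(349.4114529363572)]
side px [np.float64(252.63086110970426), np.float64(356.82910823040027)]
side px [np.float64(242.04947458419696), np.float64(338.22407867015556)]
side px [np.float64(261.76358991681207), np.float64(278.56300363575707)]
grip nn top [(0.69, array([ 0.5018, -0.2542,  0.04  ])), (0.59, array([0.4079, 0.038 , 0.04  ]))]
```

Call:
{"fn": "apply_moves", "kwargs": {"commands": [{"tx": 520,"ty": -410,"tz": 0,"roll": 0},{"tx": 520,"ty": -410,"tz": 0,"roll": 0},{"tx": 520,"ty": -410,"tz": 0,"roll": 0},{"tx": 520,"ty": -410,"tz": 0,"roll": 0},{"tx": 520,"ty": -410,"tz": 0,"roll": 0},{"tx": 520,"ty": -410,"tz": 0,"roll": 0},{"tx": 520,"ty": -410,"tz": 0,"roll": 0},{"tx": 520,"ty": -410,"tz": 0,"roll": 0},{"tx": 520,"ty": -410,"tz": 0,"roll": 0},{"tx": 520,"ty": -410,"tz": 0,"roll": 0},{"tx": 520,"ty": -410,"tz": 0,"roll": 0},{"tx": 520,"ty": -410,"tz": 0,"roll": 0}], "fingers": 255, "force": 20}}

```text
time: 3.15
eef_pos: [0.5571, -0.0631, 0.2316]
tool_rot: [0.974, 0.226, 0.0, 0.0]
contact_force: [0.5, -1.3, 0.0]
grip_width: 0.001
```

Call:
{"fn": "apply_moves", "kwargs": {"commands": [{"tx": 25,"ty": -20,"tz": 35,"roll": 0},{"tx": 49,"ty": -38,"tz": 75,"roll": 0},{"tx": 49,"ty": -38,"tz": 120,"roll": 0},{"tx": 49,"ty": -38,"tz": 140,"roll": 0},{"tx": 49,"ty": -38,"tz": 140,"roll": 0},{"tx": 49,"ty": -38,"tz": 140,"roll": 0}]}}

```text
time: 3.75
eef_pos: [0.5842, -0.0095, 0.0923]
tool_rot: [0.974, 0.226, 0.0, 0.0]
contact_force: [0.4, -0.0, 0.6]
grip_width: -0.003
```

```bash
python3 - <<'E'
from h import *
s=read_state();print(s["eef_pos"],s["time"],s["contact_force"])
c=read_camera("side");save(c,"s1.png",(150,230,300,400),6)
E
```

```text
[ 0.58424657 -0.00954381  0.09232342] 3.75 [ 0.36220936 -0.01691995  0.62121181]
```

View pics/s1.png

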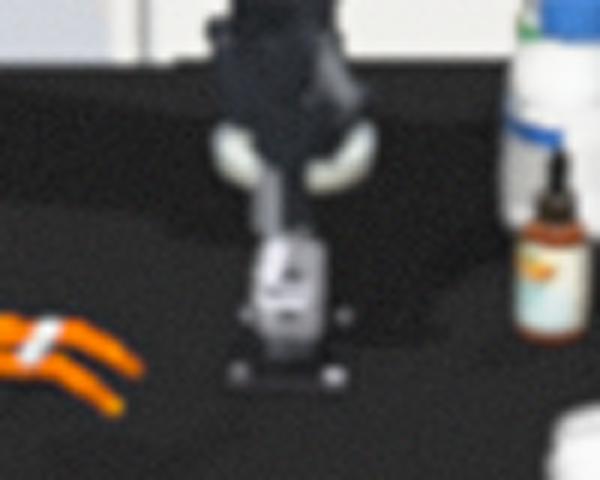

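Call:
{"fn": "apply_moves", "kwargs": {"commands": [{"tx": 0,"ty": 0,"tz": 15,"roll": 0},{"tx": 0,"ty": 0,"tz": 28,"roll": 0},{"tx": 0,"ty": 0,"tz": 34,"roll": 0},{"tx": 0,"ty": 0,"tz": 40,"roll": 0},{"tx": 0,"ty": 0,"tz": 42,"roll": 0},{"tx": 0,"ty": 0,"tz": 42,"roll": 0}]}}

```text
time: 4.4
eef_pos: [0.584, -0.0095, 0.0493]
tool_rot: [0.974, 0.226, -0.0, 0.0]
contact_force: [-1.3, -1.3, 3.4]
grip_width: 0.003
```

Call:
{"fn": "apply_moves", "kwargs": {"commands": [{"tx": 0,"ty": 0,"tz": 2,"roll": 0},{"tx": 0,"ty": 0,"tz": 3,"roll": 0},{"tx": 0,"ty": 0,"tz": 3,"roll": 0}]}}

```text
time: 4.7
eef_pos: [0.584, -0.0095, 0.0464]
tool_rot: [0.974, 0.226, 0.0, 0.0]
contact_force: [0.0, -3.3, 3.8]
grip_width: 0.001
```

Call:
{"fn": "apply_moves", "kwargs": {"commands": [{"tx": 0,"ty": 0,"tz": 1.5,"roll": 0},{"tx": 0,"ty": 0,"tz": 2,"roll": 0},{"tx": 0,"ty": 0,"tz": 2,"roll": 0}]}}

```text
time: 5.0
eef_pos: [0.584, -0.0095, 0.0443]
tool_rot: [0.974, 0.226, 0.0, 0.0]
contact_force: [-0.3, -3.0, 4.2]
grip_width: -0.002
```

Call:
{"fn": "apply_moves", "kwargs": {"commands": [{"tx": 0,"ty": 0,"tz": 1,"roll": 0},{"tx": 0,"ty": 0,"tz": 1,"roll": 0}]}}

```text
time: 5.2
eef_pos: [0.5839, -0.0095, 0.0432]
tool_rot: [0.974, 0.226, 0.0, 0.0]
contact_force: [0.2, -2.0, 3.4]
grip_width: -0.004
```

Call:
{"fn": "apply_moves", "kwargs": {"commands": [{"tx": 0,"ty": 0,"tz": 1,"roll": 0},{"tx": 0,"ty": 0,"tz": 1,"roll": 0}]}}

```text
time: 5.4
eef_pos: [0.584, -0.0095, 0.0424]
tool_rot: [0.974, 0.226, 0.0, 0.0]
contact_force: [-0.2, -3.0, 5.5]
grip_width: 0.0
```

Call:
{"fn": "apply_moves", "kwargs": {"commands": [{"tx": 0,"ty": 0,"tz": 1,"roll": 0},{"tx": 0,"ty": 0,"tz": 1,"roll": 0}]}}

```text
time: 5.6
eef_pos: [0.5842, -0.0095, 0.0419]
tool_rot: [0.974, 0.226, 0.0, 0.0]
contact_force: [-1.4, -3.5, 10.7]
grip_width: 0.0
```

Call:
{"fn": "apply_moves", "kwargs": {"commands": [{"tx": 0,"ty": 0,"tz": 0.5,"roll": 0},{"tx": 0,"ty": 0,"tz": 0.5,"roll": 0}]}}

```text
time: 5.8
eef_pos: [0.5843, -0.0096, 0.0417]
tool_rot: [0.974, 0.226, 0.0, 0.0]
contact_force: [-3.2, -3.8, 13.2]
grip_width: 0.002
```

Call:
{"fn": "apply_moves", "kwargs": {"commands": [{"tx": 0,"ty": 0,"tz": -15,"roll": 0},{"tx": 0,"ty": 0,"tz": -40,"roll": 0},{"tx": 0,"ty": 0,"tz": -90,"roll": 0},{"tx": -30,"ty": 30,"tz": -120,"roll": 0},{"tx": -65,"ty": 65,"tz": -120,"roll": 0},{"tx": -85,"ty": 85,"tz": -120,"roll": 0},{"tx": -85,"ty": 85,"tz": -120,"roll": 0}]}}

```text
time: 6.5
eef_pos: [0.5439, -0.1257, 0.1614]
tool_rot: [0.974, 0.225, 0.0, 0.0]
contact_force: [0.7, 0.3, 0.2]
grip_width: -0.001
```

```bash
python3 - <<'E'
from h import *
s=read_state();print(s["eef_pos"],s["time"],s["contact_force"])
c=read_camera("top")
def crop(c,r,k,h,w,f): return cv2.resize(c["pixels"][r:r+h,k:k+w,::-1],None,fx=f,fy=f,interpolation=cv2.INTER_CUBIC)
cv2.imwrite("pics/m2.png",np.hstack([crop(c,140,270,100,60,6),crop(c,155,385,100,62,6)]))
for t in("tweezers","tweezers_grip","tip_fixed","tip_moving","scale_mark","lever_pad"):
    print(t,[(round(d["conf"],2),np.round(d["location"],1)) for d in place_of(t,"top")[:3]])
E
```

```text
[ 0.54391001 -0.1256688   0.16138596] 6.5 [0.69844849 0.33605675 0.18056484]
tweezers [(0.64, array([197. , 414.9])), (0.53, array([169.6, 390.2])), (0.49, array([232. , 433.8]))]
tweezers_grip [(0.59, array([236.9, 307.5])), (0.56, array([196.4, 416.2]))]
tip_fixed [(0.78, array([198.3, 308.4])), (0.57, array([170.5, 393.2]))]
tip_moving [(0.43, array([163.2, 396.3]))]
scale_mark [(0.76, array([211., 315.])), (0.53, array([175.7, 408.1]))]
lever_pad [(0.6, array([165.9, 322.6])), (0.41, array([247.8, 195.3]))]
```

View pics/m2.png

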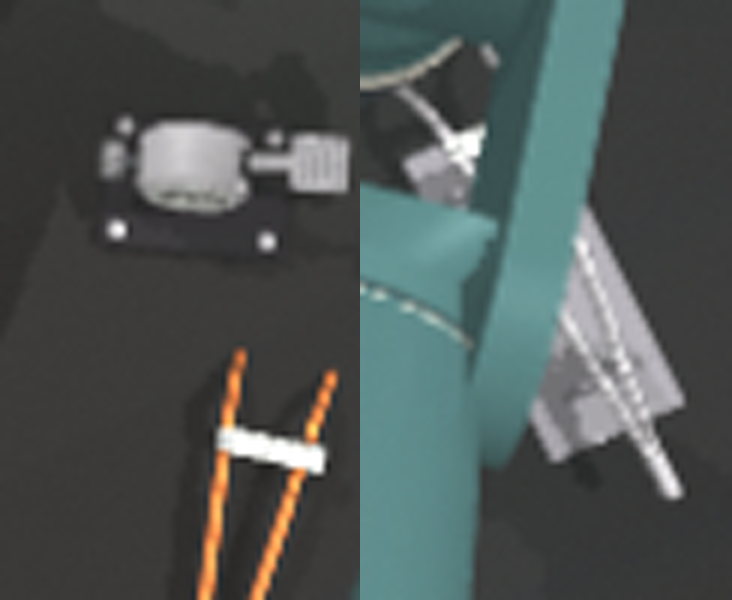

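```bash
python3 - <<'E'
from h import *
np.set_printoptions(precision=4,suppress=True)
c=read_camera("top")
P=lambda x,y:(155+y/6-.42,380+(x-396)/6-.42)
a=atz(c,P(566,130),.047);b=atz(c,P(738,490),.046);d=a-b
yaw=np.arctan2(d[1],d[0]);u=np.array([np.cos(yaw),np.sin(yaw)])
print(a,b,np.linalg.norm(d),np.degrees(yaw))
g=a[:2]-u*.058;print("grip from strip",g)
# arms' tops: left/right at mid (between saddles)
for l,r in (((610,290),(655,270)),((640,338),(672,325))):
    L=atz(c,P(*l),.046);R=atz(c,P(*r),.046);print(L,R,np.linalg.norm(L-R),(L+R)/2, ((L+R)/2-a)[:2]@u, np.cross(u,((L+R)/2-a)[:2]))
s=read_state();print(totool([*g,.0]),s["tool_rot"])
E
```

```text
[ 0.5561 -0.23    0.047 ] [ 0.3972 -0.2928  0.046 ] 0.170845047454196 21.54538173581749
grip from strip [ 0.5022 -0.2513]
[ 0.485  -0.2445  0.046 ] [ 0.4932 -0.2645  0.046 ] 0.021632268645177737 [ 0.4891 -0.2545  0.046 ] -0.07130908899124393 0.0018833712303473159
[ 0.4637 -0.2559  0.046 ] [ 0.469 -0.27   0.046] 0.015094631693573729 [ 0.4663 -0.263   0.046 ] -0.09559957654890962 0.002355116713681181
[-95.4798  96.7472 160.7023] [ 0.974   0.2265 -0.0001 -0.0001]<stdin>:11: DeprecationWarning: Arrays of 2-dimensional vectors are deprecated. Use arrays of 3-dimensional vectors instead. (deprecated in NumPy 2.0)
```

Call:
{"fn": "apply_moves", "kwargs": {"commands": [{"tx": -35,"ty": 35,"tz": 0,"roll": 3.4},{"tx": -70,"ty": 70,"tz": 0,"roll": 3.4},{"tx": -96,"ty": 97,"tz": 0,"roll": 3.4},{"tx": -96,"ty": 97,"tz": 30,"roll": 3.4},{"tx": -96,"ty": 97,"tz": 60,"roll": 3.4},{"tx": -96,"ty": 97,"tz": 60,"roll": 3.4},{"tx": -96,"ty": 97,"tz": 60,"roll": 3.4}], "fingers": 40}}

```text
time: 7.6
eef_pos: [0.5017, -0.2522, 0.1013]
tool_rot: [0.98, 0.197, -0.0, -0.0]
contact_force: [0.1, 0.1, 0.6]
grip_width: 0.841
```

```bash
python3 - <<'E'
from h import *
s=read_state();print(s["eef_pos"],s["tool_rot"],s["time"],s["grip_width"])
c=read_camera("side");save(c,"s2.png",(190,290,250,380),6)
E
```

```text
[ 0.50171748 -0.25219446  0.10132568] [ 9.80358799e-01  1.97222030e-01 -2.32293883e-04 -2.05165442e-04] 7.6 0.8409985150277063
```

View pics/s2.png

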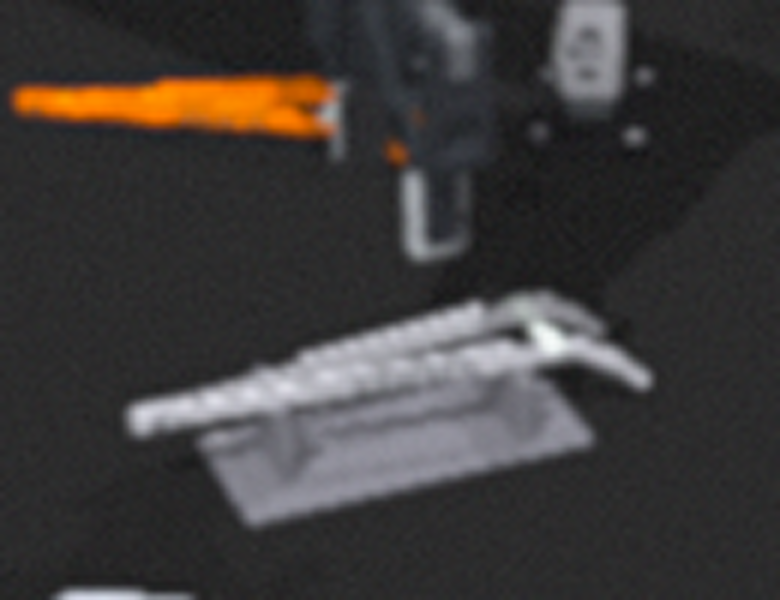

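Call:
{"fn": "apply_moves", "kwargs": {"commands": [{"tx": -3,"ty": 0,"tz": 30,"roll": 0},{"tx": -3,"ty": 0,"tz": 55,"roll": 0},{"tx": -3,"ty": 0,"tz": 72,"roll": 0},{"tx": -3,"ty": 0,"tz": 81,"roll": 0},{"tx": -3,"ty": 0,"tz": 81,"roll": 0}]}}

```text
time: 8.15
eef_pos: [0.4991, -0.2536, 0.0202]
tool_rot: [0.98, 0.197, 0.0, 0.0]
contact_force: [0.1, -0.1, 0.5]
grip_width: 0.848
```

Call:
{"fn": "apply_moves", "kwargs": {"commands": [{"tx": 0,"ty": 0,"tz": 0,"roll": 0},{"tx": 0,"ty": 0,"tz": 0,"roll": 0},{"tx": 0,"ty": 0,"tz": 0,"roll": 0},{"tx": 0,"ty": 0,"tz": 0,"roll": 0},{"tx": 0,"ty": 0,"tz": 0,"roll": 0},{"tx": 0,"ty": 0,"tz": 0,"roll": 0},{"tx": 0,"ty": 0,"tz": 0,"roll": 0},{"tx": 0,"ty": 0,"tz": 0,"roll": 0}], "fingers": 190, "force": 30}}

```text
time: 8.95
eef_pos: [0.4993, -0.2541, 0.021]
tool_rot: [0.98, 0.197, 0.001, 0.001]
contact_force: [-0.7, 0.1, 6.8]
grip_width: 0.252
```

Call:
{"fn": "apply_moves", "kwargs": {"commands": [{"tx": 0,"ty": 0,"tz": -2,"roll": 0},{"tx": 0,"ty": 0,"tz": -6,"roll": 0},{"tx": 0,"ty": 0,"tz": -14,"roll": 0},{"tx": 0,"ty": 0,"tz": -24,"roll": 0},{"tx": 0,"ty": 0,"tz": -40,"roll": 0},{"tx": 0,"ty": 0,"tz": -60,"roll": 0},{"tx": 0,"ty": 0,"tz": -80,"roll": 0},{"tx": 0,"ty": 0,"tz": -80,"roll": 0}]}}

```text
time: 9.75
eef_pos: [0.5, -0.2544, 0.1039]
tool_rot: [0.98, 0.197, 0.002, 0.002]
contact_force: [1.0, 1.1, -1.7]
grip_width: 0.254
```

```bash
python3 - <<'E'
from h import *
s=read_state();print(s["eef_pos"],s["tool_rot"],s["time"],s["grip_width"],s["contact_force"],s["ft_torque"])
c=read_camera("side");t=read_camera("top")
def crop(c,r,k,h,w,f): return cv2.resize(c["pixels"][r:r+h,k:k+w,::-1],None,fx=f,fy=f,interpolation=cv2.INTER_CUBIC)
cv2.imwrite("pics/m3.png",np.vstack([crop(c,195,260,60,130,6),crop(t,145,360,40,130,6)]))
E
```

```text
[ 0.50000402 -0.25438096  0.10394106] [0.98041128 0.19694454 0.00194754 0.00166598] 9.75 0.25374341043688786 [ 1.02224496  1.09301573 -1.68018866] [-0.00265332 -0.00677048  0.02408256]
```

View pics/m3.png

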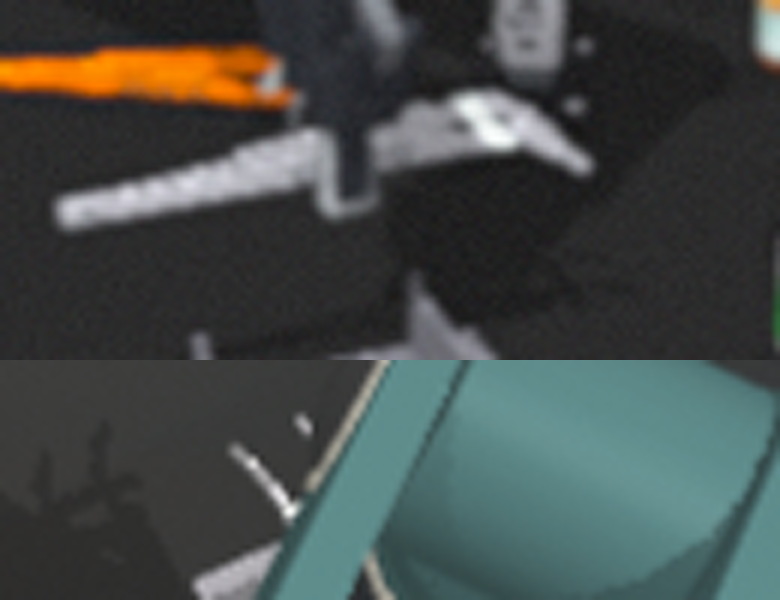

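Call:
{"fn": "apply_moves", "kwargs": {"commands": [{"tx": 0,"ty": 0,"tz": -25,"roll": 0},{"tx": 6,"ty": -14,"tz": -50,"roll": 4},{"tx": 20,"ty": -44,"tz": -60,"roll": 9},{"tx": 37,"ty": -82,"tz": -60,"roll": 15},{"tx": 55,"ty": -122,"tz": -60,"roll": 21},{"tx": 73,"ty": -162,"tz": -60,"roll": 27},{"tx": 91,"ty": -202,"tz": -60,"roll": 33},{"tx": 109,"ty": -242,"tz": -60,"roll": 39},{"tx": 127,"ty": -282,"tz": -60,"roll": 45},{"tx": 145,"ty": -322,"tz": -60,"roll": 50},{"tx": 163,"ty": -362,"tz": -60,"roll": 54},{"tx": 181,"ty": -400,"tz": -60,"roll": 57.6}]}}

```text
time: 11.05
eef_pos: [0.5105, 0.187, 0.1589]
tool_rot: [0.954, -0.301, -0.0, 0.0]
contact_force: [1.2, 0.3, -0.5]
grip_width: 0.254
```

```bash
python3 - <<'E'
from h import *
s=read_state();print(s["eef_pos"],s["tool_rot"],s["time"],s["grip_width"],s["contact_force"],s["joint_positions"]);print(totool([.518,.357,.08],s))
E
```

```text
[0.51052491 0.18703373 0.15890354] [ 9.53630643e-01 -3.00978813e-01 -4.83375809e-04  3.42718692e-04] 11.05 0.25421124976874193 [ 1.20141649  0.3162848  -0.5348986 ] [ 3.04257487e-01 -1.42667280e-01  1.81528025e+00 -8.06557491e-06
  1.47016475e+00  2.48649253e+00]
[ -91.3911468  -143.53791147   78.83340324]
```

Call:
{"fn": "apply_moves", "kwargs": {"commands": [{"tx": -20,"ty": -32,"tz": 0,"roll": 0},{"tx": -43,"ty": -68,"tz": 10,"roll": 0},{"tx": -65,"ty": -104,"tz": 30,"roll": 0},{"tx": -82,"ty": -130,"tz": 50,"roll": 0},{"tx": -91,"ty": -144,"tz": 65,"roll": 0},{"tx": -91,"ty": -144,"tz": 70,"roll": 0},{"tx": -91,"ty": -144,"tz": 70,"roll": 0},{"tx": -91,"ty": -144,"tz": 70,"roll": 0}], "fingers": 199}}

```text
time: 11.85
eef_pos: [0.5191, 0.3546, 0.0901]
tool_rot: [0.954, -0.3, 0.0, 0.0]
contact_force: [0.2, -1.2, -0.0]
grip_width: 0.223
```

```bash
python3 - <<'E'
from h import *
s=read_state();print(s["eef_pos"],s["tool_rot"],s["time"],s["grip_width"],s["contact_force"])
c=read_camera("side");t=read_camera("top")
p=s["eef_pos"];from scipy.spatial.transform import Rotation as R
x=R.from_quat(s["tool_rot"]).apply([1,0,0]);y=R.from_quat(s["tool_rot"]).apply([0,1,0]);print("x",x)
for n,C in(("top",t),("side",c)):
  for sg in(1,-1): print(n,"tip pred",np.round(proj(C,p+.1*x+sg*.01*y+[0,0,-.005]),1))
  print(n,"disc",np.round(proj(C,[.6,.3005,.013]),1))
  for k in("tip_fixed","tip_moving","tips_mid","scale_mark"): print(n,k,[(round(d["conf"],2),np.round(d["location"],1)) for d in place_of(k,n)[:2]])
def crop(c,r,k,h,w,f): return cv2.resize(c["pixels"][r:r+h,k:k+w,::-1],None,fx=f,fy=f,interpolation=cv2.INTER_CUBIC)
cv2.imwrite("pics/m4.png",np.vstack([crop(t,140,170,50,80,10)[:],crop(c,155,300,25,80,10)[:]])[:750])
cv2.imwrite("pics/m4.png",np.vstack([crop(t,145,170,40,80,10)[:],crop(c,158,300,20,80,10)[:]]))
E
```

```text
[0.51910974 0.35459699 0.09013109] [ 9.53930043e-01 -3.00029108e-01  6.31621894e-05  5.02064750e-05] 11.85 0.22257026119307297 [ 0.19678276 -1.174087   -0.04383517]
x [ 8.19965061e-01 -5.72413554e-01  1.50631428e-04]
top tip pred [163.1 206.3]
top tip pred [158.9 200. ]
top disc [168.6 207.8]
top tip_fixed [(0.68, array([163. , 202.6])), (0.63, array([198.2, 309.6]))]
top tip_moving [(0.6, array([162.5, 207.2]))]
top tips_mid [(0.57, array([199.2, 315.6])), (0.55, array([158.7, 203.9]))]
top scale_mark [(0.77, array([213.8, 315.5])), (0.53, array([172.3, 193.5]))]
side tip pred [155.2 346.7]
side tip pred [153.5 349.9]
side disc [173.5 347.8]
side tip_fixed [(0.92, array([210.8, 321.4])), (0.44, array([151.2, 350.8]))]
side tip_moving [(0.55, array([156.1, 348.8])), (0.44, array([217.5, 320.6]))]
side tips_mid [(0.64, array([152.7, 348.2])), (0.6, array([210.4, 323.8]))]
side scale_mark [(0.67, array([146.6, 336.6])), (0.64, array([207.5, 307. ]))]
```

View pics/m4.png

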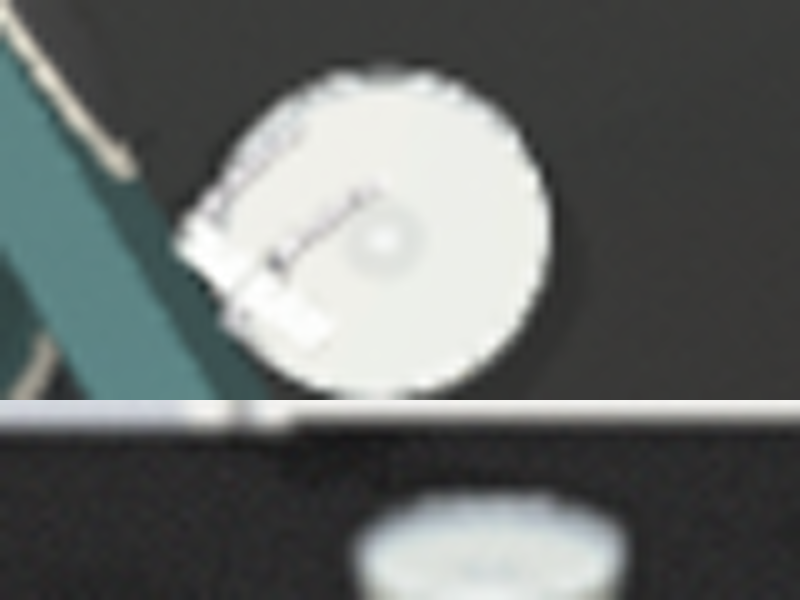

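Call:
{"fn": "apply_moves", "kwargs": {"commands": [{"tx": 0,"ty": 25,"tz": -10,"roll": 0},{"tx": 0,"ty": 65,"tz": -20,"roll": 0},{"tx": 0,"ty": 105,"tz": -30,"roll": 0},{"tx": 0,"ty": 128,"tz": -30,"roll": 0},{"tx": 0,"ty": 128,"tz": -30,"roll": 0},{"tx": 0,"ty": 128,"tz": -30,"roll": 0},{"tx": 0,"ty": 128,"tz": -30,"roll": 0}], "fingers": 201}}

```text
time: 13.05
eef_pos: [0.4461, 0.2508, 0.1198]
tool_rot: [0.954, -0.3, 0.0, -0.0]
contact_force: [-0.4, 0.5, -0.8]
grip_width: 0.214
```

```bash
python3 - <<'E'
from h import *
from scipy.spatial.transform import Rotation as R
s=read_state();print(s["eef_pos"],s["tool_rot"],s["time"],s["grip_width"],s["contact_force"])
C=[read_camera("top") for _ in range(6)]
m=np.mean([c["pixels"].astype(float) for c in C],0);t=C[0]
p=s["eef_pos"];x=R.from_quat(s["tool_rot"]).apply([1,0,0]);y=R.from_quat(s["tool_rot"]).apply([0,1,0])
q=[proj(t,p+.1*x+sg*.01*y+[0,0,-.005]) for sg in(1,-1)];mk=proj(t,p+.058*x+[0,0,.026]);print(q,mk)
r,k=int(q[0][0])-18,int(q[0][1])-32;print(r,k)
im=np.clip(m,0,255).astype(np.uint8)[r:r+40,k:k+50,::-1]
cv2.imwrite("pics/m5.png",cv2.resize(im,None,fx=15,fy=15,interpolation=cv2.INTER_CUBIC))
E
```

```text
[0.44613259 0.25082812 0.11980472] [ 9.54038825e-01 -2.99683029e-01  3.85182449e-06 -4.64520962e-05] 13.05 0.2135466874277446 [-0.38800371  0.51723639 -0.80402537]
[[np.float64(187.31315932307191), np.float64(245.28174342875658)], [np.float64(182.96993858741286), np.float64(238.6501055155492)]] [np.float64(196.54767488688103), np.float64(229.9960413782038)]
169 213
```

View pics/m5.png

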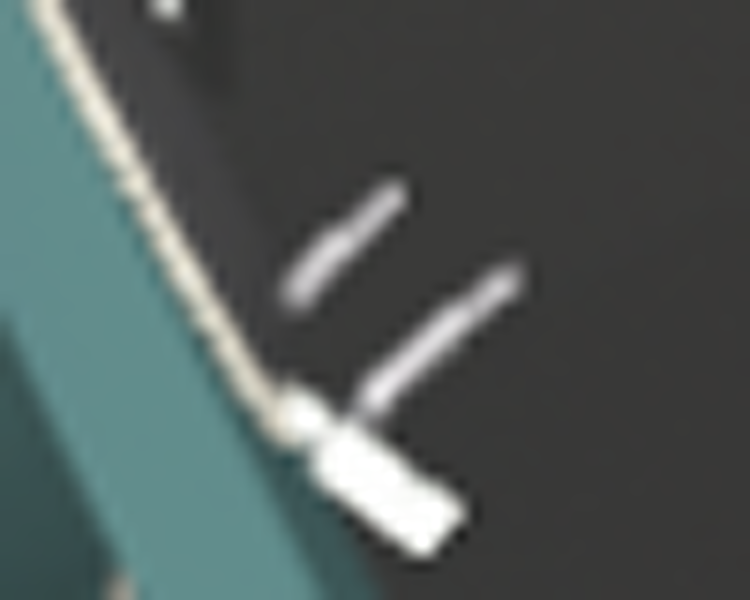

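```bash
python3 - <<'E'
from h import *
print(totool([.516,.3591,.0265]))
E
```

```text
[  -4.42273626 -129.19644301   92.96543683]
```

Call:
{"fn": "apply_moves", "kwargs": {"commands": [{"tx": 0,"ty": -25,"tz": 0,"roll": 0},{"tx": -4,"ty": -65,"tz": 0,"roll": 0},{"tx": -4,"ty": -105,"tz": 0,"roll": 0},{"tx": -4,"ty": -129,"tz": 5,"roll": 0},{"tx": -4,"ty": -129,"tz": 30,"roll": 0},{"tx": -4,"ty": -129,"tz": 55,"roll": 0},{"tx": -4,"ty": -129,"tz": 72,"roll": 0},{"tx": -4,"ty": -129,"tz": 78,"roll": 0},{"tx": -4,"ty": -129,"tz": 78,"roll": 0},{"tx": -4,"ty": -129,"tz": 78,"roll": 0}]}}

```text
time: 14.35
eef_pos: [0.5167, 0.3587, 0.043]
tool_rot: [0.954, -0.3, 0.0, -0.001]
contact_force: [0.4, -0.0, 0.8]
grip_width: 0.216
```

```bash
python3 - <<'E'
from h import *
s=read_state();print(s["eef_pos"],s["tool_rot"],s["time"],s["grip_width"],s["contact_force"]);print(totool([.516,.3591,.0265],s))
A=[];
for n in("top","side"): A.append(np.mean([read_camera(n)["pixels"].astype(float) for _ in range(6)],0))
t=np.clip((A[0][148:188,185:235,::-1]-120)*1.9,0,255).astype(np.uint8);c=A[1][148:185,310:380,::-1].astype(np.uint8)
a=cv2.resize(t,(700,560)[:2],interpolation=cv2.INTER_CUBIC);b=cv2.resize(c,(700,370),interpolation=cv2.INTER_CUBIC)
cv2.imwrite("pics/m6.png",cv2.resize(np.vstack([a,b]),None,fx=.64,fy=.64) if 0 else np.vstack([cv2.resize(a,(400,320)),cv2.resize(b,(400,211))]))
cv2.imwrite("pics/m6.png",np.hstack([cv2.resize(t,(400,320),interpolation=cv2.INTER_CUBIC),cv2.resize(np.pad(c,((0,19),(0,0),(0,0))),(400,320),interpolation=cv2.INTER_CUBIC)]))
E
```

```text
[0.51670711 0.358681   0.04300053] [ 9.54007270e-01 -2.99782715e-01  4.27950110e-04 -5.19109590e-04] 14.35 0.21615942145007455 [ 0.43566183 -0.02433031  0.81641505]
[-0.82801551  0.0813424  16.50002608]
```

View pics/m6.png

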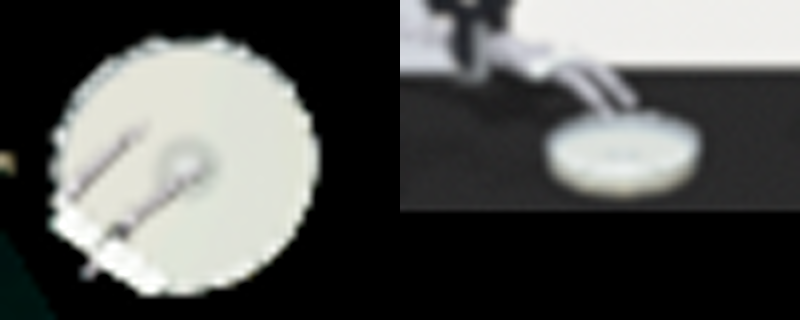

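Call:
{"fn": "apply_moves", "kwargs": {"commands": [{"tx": 0,"ty": 0,"tz": 4,"roll": 0},{"tx": 0,"ty": 0,"tz": 9,"roll": 0},{"tx": 0,"ty": 0,"tz": 13,"roll": 0},{"tx": 0,"ty": 0,"tz": 15,"roll": 0},{"tx": 0,"ty": 0,"tz": 16,"roll": 0},{"tx": 0,"ty": 0,"tz": 16,"roll": 0},{"tx": 0,"ty": 0,"tz": 16,"roll": 0},{"tx": 0,"ty": 0,"tz": 16,"roll": 0}]}}

```text
time: 15.75
eef_pos: [0.5163, 0.3585, 0.026]
tool_rot: [0.954, -0.3, 0.0, -0.0]
contact_force: [-0.0, 0.3, -1.2]
grip_width: 0.211
```

```bash
python3 - <<'E'
from h import *
s=read_state();print(s["eef_pos"],s["time"],s["grip_width"],s["contact_force"]);print(totool([.516,.3591,.0265],s))
A=[]
for n in("top","side"): A.append(np.mean([read_camera(n)["pixels"].astype(float) for _ in range(6)],0))
t=np.clip((A[0][152:184,190:226,::-1]-140)*2.2,0,255).astype(np.uint8);c=A[1][156:188,324:360,::-1].astype(np.uint8)
k=dict(fx=11,fy=11,interpolation=cv2.INTER_CUBIC)
cv2.imwrite("pics/m7.png",np.hstack([cv2.resize(t,None,**k),cv2.resize(c,None,**k)]))
E
```

```text
[0.51634571 0.35849518 0.02602392] 15.75 0.21129967479675185 [-0.01829348  0.28070975 -1.23878015]
[-0.62943543 -0.29854543 -0.47608574]
```

View pics/m7.png

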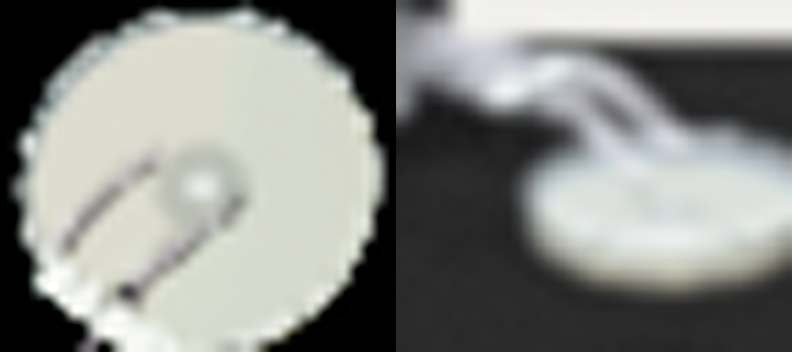

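```bash
python3 - <<'E'
from h import *
s=read_state();print(s["eef_pos"],s["time"],s["grip_width"]);c=read_camera("top")
print([(d["conf"],d["location"]) for d in outline_of("dish","top")[:1]])
print(close_job())
E
```

```text
[0.51624073 0.35845275 0.02581976] 16.35 0.2122370832200765
[(0.82, [166.7, 209.1])]
the job is handed in; nothing more can be done
None
```

I counted the dish, then lifted the steel tweezers and squeezed them to the mark. The job was handed in at about 16.4 s, with the tweezers held over the disc.

- **Counter:** I pushed the lever until the force rose past its spring, to 13 N, which I take as the stop. I then lifted clear, and the next picture showed the pad back up where it started.
- **Gap:** The gripper opening read about 0.21, roughly 18 mm. Over the dark bench the pointer looked to be on the long line, and the tips measured about 20 mm apart. Over the dish itself I relied on the gripper reading, because white on white was hard to see; the last readings ran from 0.211 to 0.216.
- **Position over the dish:** The tips straddle the disc, with their middle about 1.5 mm off its centre after correcting for the camera's viewing angle. By calculation they stand about 5 mm above the lid; I did not measure that height from a picture.
- **Dish and force:** The dish rim was still centred where it was at the start. The measured force stayed near zero (at most 1.2 N), with no sign of touching. The network's last dish location was 2.4 pixels off its first one, likely because the tweezers now cover part of the dish.
- **Disagreements:** Early estimates of where to grip the tweezers differed by about 8 mm, and of their angle by about 3°. I used a middle value.

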